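# Reset the tripped breaker on the power tray

### The job

One of the three circuit breakers on the power tray has tripped: its handle stands halfway. Reset it by pushing the handle fully over to off, towards the robot's side, firmly enough that the latch takes but without straining it against its end stop, then throw it fully on, away from the robot, so that it stays on by itself. Push the handle rather than clamping it, and leave the other two breakers and everything else on the bench as they are.

Things in the scene. Friction and masses are not known exactly. Their poses are not given: they have to be found in the camera images.
- breaker: The tripped breaker: grey moulded case, 135 (x) x 78 (y) x 62 mm high, face up, fixed on the tray; its ends are 44 mm high with barriers to 54. Origin: centre of its underside. +x is ON (away from the robot), -x OFF, z up. Three alike stand side by side along y, 110 mm apart, in any order; this one's black toggle handle stands halfway (nearly upright).
- breaker_cover (a point): Centre of the top of its raised cover, which is 92 x 78 mm and flat, 62 mm above the underside. The handle comes out of a slot here. No more than 20 N may be put on the breaker or its handle.
- breaker_axle (a point): Handle's axle (along y), in the case 22 mm below the cover. The handle is 22 mm wide (y), 10 thick (x; 13 at its end), its end 52 mm from the axle. Angles from upright, + to ON: tripped +0.08, ON stop +0.40. Thrown on unlatched, it springs back to +0.08. Thrown on from latched off it takes up to 0.13 N m, snaps over by itself by +0.25 at the latest and rests on the ON stop.
- breaker_tip (a point): Middle of the handle's top end; its x in the breaker's frame is 52 mm x sin(angle). Pushed off it works against a spring, 0.30 N m rising to 0.36 (10 to 12 N at 30 mm above the axle, less higher up). The latch takes at -0.15 to -0.53, each time elsewhere, unseen; hard stop 0.045 beyond: there the force rises steeply. Latched and let go it rests where the latch took; not latched, it returns.
- breaker_b: The same kind of breaker, switched on: same size and axes. Leave its handle alone.
- breaker_b_tip (a point): Point at the middle of the top of the handle's end of the breaker that is on, 20 mm to +x of its middle.
- breaker_c: The same kind of breaker, switched off: same size and axes. Leave its handle alone.
- breaker_c_tip (a point): Point at the middle of the top of the handle's end of the breaker that is off, 17 mm to -x of its middle.
- tray: Grey sheet-steel tray 300 (x) x 400 (y) mm with a 30 mm rim, fixed on the table, yawed up to 0.5; carries the three breakers at its y = -110, 0, 110 mm and a copper bar 88 mm to +x, 21 mm high. Origin: centre of its underside. Same axes as the breakers.
- screwdriver: Bystander: leave it where it is. Screwdriver, 190 mm long, lying along the tray's y on the robot's side of the breakers. Origin under its middle.
- terminal_cover: Bystander: leave it where it is. Loose grey plastic terminal cover, 24 x 74 x 18 mm, in the tray on the far side of the breakers. Origin under its centre.
- multimeter: Bystander: leave it where it is. Black multimeter, 150 x 75 x 40 mm, lying left of the tray. Origin under its centre.
- mouse: Bystander: leave it where it is. Black computer mouse, 82 x 62 x 35 mm, left of the tray.
- plywood_bracket: Bystander: leave it where it is. Plywood plate with holes, 110 x 70 x 6 mm, right of the tray.
- tape_roll: Bystander: leave it where it is. White roll of tape, 90 mm across, 19 mm high, right of the tray.
- gear_motor: Bystander: leave it where it is. Small yellow gear motor, 84 x 22 x 19 mm, right of the tray.

How it is judged:
By the outcome, as a careful person would: the job done as asked, in the order asked, and still so for the second after the job is handed in, with the robot touching nothing.
It also fails if it takes over 42 s, if anything falls off the work surface, if the arm or the gripper's body presses on something with over 40 N, if the wrist force passes 120 N, or if a joint passes its speed limit or range.

### The arm

A 6-joint arm with a two-finger parallel gripper is mounted at the origin on the work surface. World frame = base frame: x ahead of the robot, y to its left, z up, the work surface at z = 0. Lengths are in mm, angles in rad, forces in N, time in s.
With the tool pointing down it reaches from about 350 to 875 mm from the base axis. Payload 4.2 kg.
Tool frame: the origin (TCP) lies at the very end of the fingers, on their centre line; the grasp point (between the pads) lies 19 mm behind it; z points along the fingers, y is the line along which they close (so a half turn about z gives the same grasp; the last joint's range is limited). The gripper opens to 85 mm and grips with 20 to 120 N. Pads are 22 mm wide; open, the fingers measure 114 mm over their backs; the gripper's body (76 mm by 85 mm) begins 54 mm behind the grasp point. The pads swing forward as they close: fully open they stand 13 mm farther back than shut.
Start: joints at [-1.084, 0.385, 0.008, 0, -1.194, -0.259], TCP at [141.164, -608.828, 231.312] pointing down, gripper open.
Joint ranges: [-3.14, 3.14], [-1.21, 2.06], [-1.07, 1.41], [-3.16, 2.05], [-2.99, -0.16], [-3.1, 3.1]. Speed limits (rad/s): [2.79, 2.79, 3.14, 3.14, 3.14, 3.14].

### API

Orientations are given as a unit quaternion [x, y, z, w].
In Python, from bench import read_state, get_image, camera_model, job_done gives the robot as it stands.
- The arm moves only by the shell command python3 -m handwheel 'ROWS'. ROWS is JSON, a list of rows, each a list of 7 numbers: the shift along the tool's x, y, z in m, then the turn, a rotation vector about the tool's x, y, z in rad, then the gripper's target within -1 to 1 (fully open at 1, half-way at 0, shut at -1). In form: [[dx, dy, dz, wx, wy, wz, jaw], ...]. A call has 1 to 10 rows; each row is the pose to reach, as a shift and turn from the pose commanded when the call began, along the tool's axes at that moment; what a row does not reach only later rows make up. A row lasts 1/8 s, in which the tool goes at most 62.5 mm and 10.7 degrees, less where a joint would pass 70% of its speed; a pose out of reach is approached as far as the arm can. A call with a gripper value outside its range is refused whole. The fingers move at their own pace and stop on an object; the grip force is fixed at half the most. Time passes only in rows, so rows that repeat a pose let the fingers close. It gives the time, the measured TCP pose, the force, the opening and the grip force at its end, in the units of the state.
- read_state(): the state, without advancing time (a new reading comes with each control period).
- get_image(name): name is "scene" or "top" or "wrist"; returns (picture, depth): 384x512x3 uint8, blue, green, red; 384x512 float32, mm along the optical axis (not along the pixel's ray), 0 where there is no reading.
- camera_model(name): a dict with "K" (3x3 intrinsics, pixels), "dist" ([k1, k2, p1, p2, k3] as OpenCV has them; the pictures are not rectified), "rvec" (rotation vector, rad) and "tvec" (3), from world to camera coordinates, as OpenCV has them; the wrist camera has in their place "hand_eye" (4x4, takes a point from camera to tool coordinates, whose origin is the TCP and whose axes are the flange's). Camera axes: x right, y down, z forward; pixel columns grow to the right and rows downward; lengths in mm; the calibration is good to about 2 mm. A picture is of the moment at which its call begins: read the wrist's pose just before it. camera_model takes no time and is no camera call.
- job_done(): hands the job in; it is judged then, once.
The state is a dict: "clock": time; "joints": joint angles; "joint_vel": joint speeds; "joint_efforts": joint torques, N m; "position": TCP position; "ee_rot": TCP orientation; "contact_force": force on the tool from outside, world axes, zero at the start; "wrist_torque": the same for the moment, N m; "gripper_width": finger opening in mm; "grasp_force": force on a finger pad.
Only numpy, scipy, OpenCV 4.12 (cv2) and the standard library are available. Lean on these libraries where they do the work, as an engineer would, in place of code of your own. Each camera call takes 0.05 s, during which the arm holds its last target. There are 200 camera calls.

## Working session

There is one attempt and no reset: what is moved stays moved. The work goes in short steps, Python scripts to look and compute and a shell command to move; the robot and the scene stay as the last step left them, time stands still between calls to the robot, and variables do not carry over. Pictures are saved under pics/ and viewed, at most 10 in all, crops included, and the job is handed in when it is done.

```bash
mkdir -p pics; ls; python3 - <<'E'
from bench import *
import cv2,numpy as np
for n in("scene","top"):
    p,d=get_image(n);cv2.imwrite(f"pics/{n}0.png",p);np.save(f"pics/{n}0.npy",d)
    m=camera_model(n);R=cv2.Rodrigues(np.array(m["rvec"],float))[0];print(n,-R.T@np.array(m["tvec"]).ravel(),R[2])
print(read_state());print(camera_model("wrist"))
E
```

```text
pics
scene [1057.21775822  715.14548157 1005.6987744 ] [-0.41446298 -0.55586512 -0.72057921]
top [3.68509302e+02 3.90996632e-01 1.11458869e+03] [ 0.15661532 -0.01064447 -0.98760232]
{'clock': 0.1, 'joints': array([-1.08441085e+00,  3.85457916e-01,  6.79289822e-03, -4.25578121e-04,
       -1.19400179e+00, -2.58629492e-01]), 'joint_vel': array([-0.00071531, -0.00140364,  0.00239016,  0.0011516 , -0.00040978,
        0.00089516]), 'joint_efforts': array([-9.36167125e-04, -3.93317664e+01,  1.88930404e+01,  4.19799417e+00,
       -2.60970752e-03,  1.07076596e-05]), 'position': array([ 141.04031624, -608.35546601,  230.35739807]), 'ee_rot': array([-1.13553998e-01,  9.93531366e-01,  9.43086455e-04, -1.56159738e-04]), 'contact_force': array([ 0.16290578,  0.65959954, -0.20789604]), 'wrist_torque': array([ 0.07799721, -0.02169878, -0.00465079]), 'grasp_force': 0.0, 'gripper_width': 85.68362104941235}
{'K': array([[335.9095726 ,   0.        , 257.83817009],
       [  0.        , 335.9095726 , 188.9511723 ],
       [  0.        ,   0.        ,   1.        ]]), 'dist': array([-0.03777376,  0.        ,  0.        ,  0.        ,  0.        ]), 'hand_eye': array([[-8.95579657e-04, -9.56900819e-01, -2.90413533e-01,
         7.33531256e+01],
       [ 9.99999545e-01, -7.61799245e-04, -5.73709242e-04,
         5.16543259e-02],
       [ 3.27746033e-04, -2.90413915e-01,  9.56901066e-01,
        -1.42861034e+02],
       [ 0.00000000e+00,  0.00000000e+00,  0.00000000e+00,
         1.00000000e+00]])}
```

View pics/top0.png

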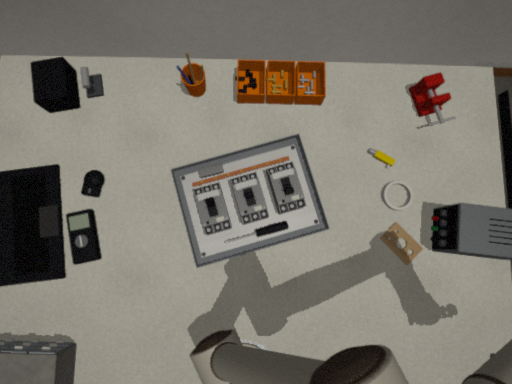

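View pics/scene0.png

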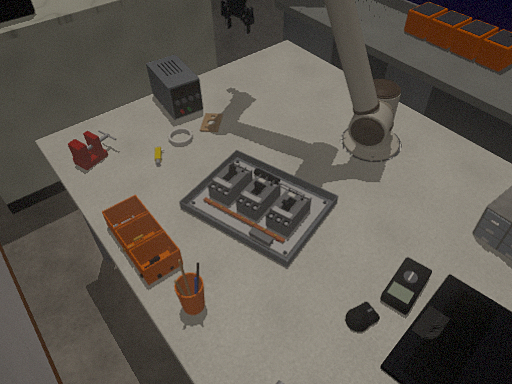

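```bash
cat > h.py <<'E'
import numpy as np,cv2
from bench import camera_model
def deproj(n,uv,z):
    """fixed camera pixel(s) + depth -> world"""
    m=camera_model(n);R=cv2.Rodrigues(np.array(m["rvec"],float))[0];t=np.array(m["tvec"],float).ravel()
    p=cv2.undistortPoints(np.array(uv,float).reshape(-1,1,2),m["K"],m["dist"]).reshape(-1,2)
    c=np.c_[p,np.ones(len(p))]*np.array(z,float).reshape(-1,1)
    return (c-t)@R
def proj(n,P):
    m=camera_model(n);return cv2.projectPoints(np.array(P,float).reshape(-1,1,3),np.array(m["rvec"],float),np.array(m["tvec"],float),m["K"],m["dist"])[0].reshape(-1,2)
E
python3 - <<'E'
from h import *
top=cv2.imread("pics/top0.png");sc=cv2.imread("pics/scene0.png")
a=cv2.resize(top[130:270,165:335],None,fx=4,fy=4,interpolation=cv2.INTER_CUBIC);cv2.imwrite("pics/topc.png",a)
a=cv2.resize(sc[145:270,175:345],None,fx=4.5,fy=4.5,interpolation=cv2.INTER_CUBIC);cv2.imwrite("pics/scc.png",a)
d=np.load("pics/top0.npy");v,u=np.mgrid[130:270,165:335];P=deproj("top",np.c_[u.ravel(),v.ravel()],d[130:270,165:335].ravel())
ok=d[130:270,165:335].ravel()>0;P=P[ok]
print(np.histogram(P[:,2],bins=np.arange(-10,110,4)))
c=P[(P[:,2]>57)&(P[:,2]<72)]
from scipy.cluster.vq import kmeans2
k,l=kmeans2(c[:,:2],deproj("top",[[211,208],[249,198],[286,188]],[1040]*3)[:,:2],minit="matrix")
for i in range(3):
    q=c[l==i];print(i,len(q),np.median(q,0),cv2.minAreaRect(q[:,:2].astype(np.float32)))
h=P[P[:,2]>76];l=np.argmin(np.linalg.norm(h[:,None,:2]-k,axis=2),1)
for i in range(3):print("hi",h[l==i].mean(0),(l==i).sum(),h[l==i].max(0))
E
```

```text
(array([  11,  812, 6656, 4711, 2161, 3092,  464,  324,  364,  485,  498,
        140,   42,   19,   16,  215,  604,  166,  153,  204, 1559,  825,
         30,    9,   13,   13,   21,   62,   32]), array([-10,  -6,  -2,   2,   6,  10,  14,  18,  22,  26,  30,  34,  38,
        42,  46,  50,  54,  58,  62,  66,  70,  74,  78,  82,  86,  90,
        94,  98, 102, 106]))
0 429 [467.1696931   89.53906257  70.07305978] ((476.8889465332031, 92.44993591308594), (134.02455139160156, 78.103759765625), 17.165281295776367)
1 388 [502.86111015 -12.50675918  69.76066375] ((509.27099609375, -12.57879638671875), (134.43809509277344, 77.82679748535156), 17.022903442382812)
2 399 [ 533.44950475 -115.60316569   69.25065751] ((541.5595703125, -117.71412658691406), (133.98101806640625, 78.6485595703125), 17.252107620239258)
hi [483.95606872  95.31001618  85.90474082] 123 [526.1509579  133.40209414 102.01548097]
hi [511.73287653 -12.48953057  87.18451033] 105 [557.1101808   30.38403711 107.62420519]
hi [ 536.06821118 -117.7704966    85.95930319] 108 [590.77702859 -73.73368177 105.22399365]
```

View pics/topc.png

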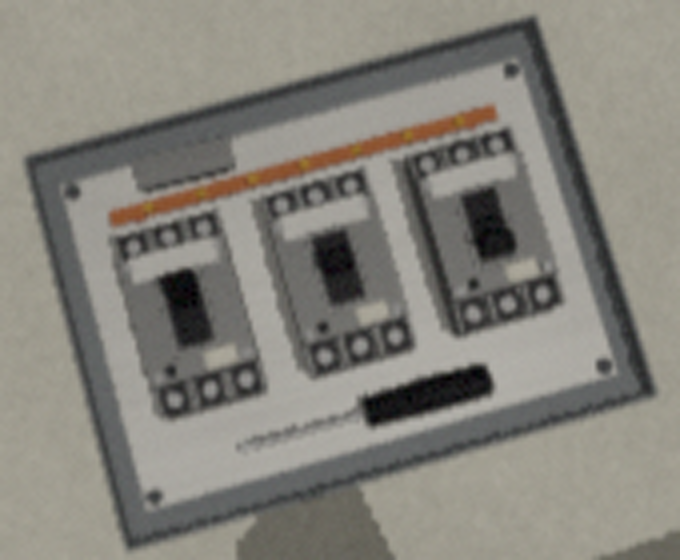

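View pics/scc.png

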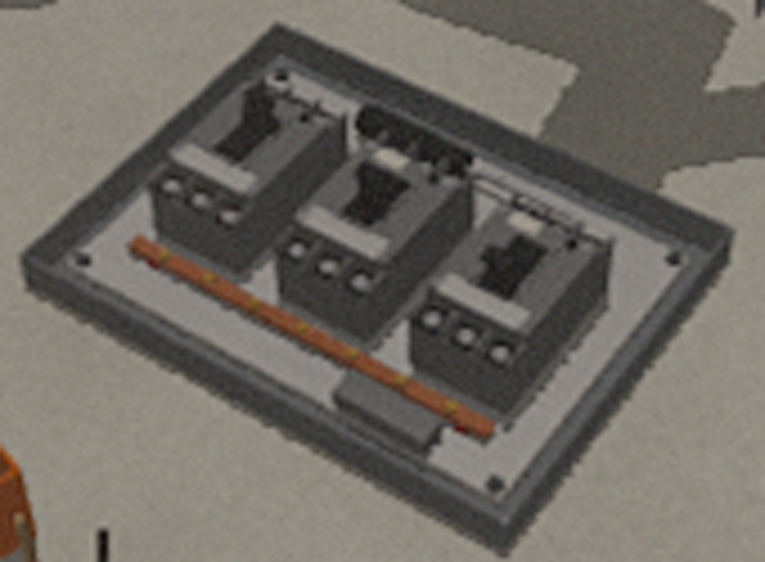

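```bash
cat >> h.py <<'E'
from scipy.spatial.transform import Rotation as Ro
YAW=0.2985; C=np.array([509.3,-12.6]); CX=np.array([np.cos(YAW),np.sin(YAW)]); CY=np.array([-np.sin(YAW),np.cos(YAW)])
def loc(P): P=np.atleast_2d(P); return np.c_[(P[:,:2]-C)@CX,(P[:,:2]-C)@CY,P[:,2]]
def goto(bx,by,z):
    from bench import read_state
    s=read_state();R=Ro.from_quat(s["ee_rot"]);t=np.r_[C+bx*CX+by*CY,z]
    G=Ro.from_matrix(np.c_[np.r_[-CX,0],np.r_[CY,0],[0,0,-1]])
    print("clock",s["clock"],"loc",loc(s["position"]).round(1),"shift m",(R.inv().apply(t-s["position"])/1e3).round(4),"rot",(R.inv()*G).as_rotvec().round(4))
E
python3 - <<'E'
from h import *
d=np.load("pics/top0.npy");v,u=np.mgrid[130:270,165:335];P=deproj("top",np.c_[u.ravel(),v.ravel()],d[130:270,165:335].ravel());L=loc(P)
for y in(110,0,-110):
    q=L[(abs(L[:,1]-y)<14)&(abs(L[:,0])<40)];t=q[q[:,2]>92];print(y,"tip",len(t),t.mean(0).round(1),t[:,2].max())
q=L[(abs(abs(L[:,1])-26)<8)&(abs(L[:,0])<38)];print("cover z",np.median(q[:,2]),q[:,2].std())
q=L[(abs(abs(L[:,1])-55)<6)&(abs(L[:,0])<40)];print("floor z",np.median(q[:,2]))
goto(27,0,190)
E
```

```text
110 tip 43 [ 18.4 109.8  98.1] 102.01548097448246
0 tip 41 [  3.5  -0.3 102.2] 107.6242051910753
-110 tip 40 [ -16.7 -109.7   99.4] 105.2239936461749
cover z 73.09621876319083 1.902426853962843
floor z 11.194434698645942
clock 0.1 loc [[-527.2 -461.1  230.4]] shift m [-0.5201  0.4991  0.0413] rot [ 0.0019 -0.     -0.0709]
```

```bash
python3 -m handwheel '[[-0.06,0.058,0.005,0,0,-0.008,-1],[-0.12,0.116,0.01,0,0,-0.016,-1],[-0.18,0.174,0.014,0,0,-0.024,-1],[-0.24,0.231,0.018,0,0,-0.032,-1],[-0.3,0.288,0.022,0,0,-0.04,-1],[-0.36,0.346,0.026,0,0,-0.048,-1],[-0.42,0.404,0.031,0,0,-0.056,-1],[-0.47,0.45,0.036,0,0,-0.064,-1],[-0.52,0.499,0.041,0.002,0,-0.071,-1],[-0.52,0.499,0.041,0.002,0,-0.071,-1]]'; python3 -c "
from h import *;goto(27,0,110)"
```

```text
clock: 1.35
position: [482.7, -84.2, 196.3]
ee_rot: [-0.149, 0.989, -0.001, 0.0]
contact_force: [0.2, -0.8, -0.2]
gripper_width: 0.1
grasp_force: 0.0
clock 1.35 loc [[-46.5 -60.6 196.3]] shift m [-0.0735  0.0607  0.0861] rot [-0.002  -0.0001  0.0008]
```

```bash
python3 -m handwheel '[[-0.035,0.03,0.0,0,0,0,-1],[-0.0735,0.06,0.006,0,0,0,-1],[-0.0735,0.06,0.006,0,0,0,-1],[-0.0735,0.06,0.006,0,0,0,-1]]'; python3 - <<'E'
from h import *
from bench import get_image
goto(27,0,120)
import cv2;p,d=get_image("wrist");cv2.imwrite("pics/w1.png",p)
E
```

```text
clock: 1.85
position: [534.1, -7.3, 189.7]
ee_rot: [-0.149, 0.989, -0.001, -0.001]
contact_force: [-0.3, -1.1, -0.4]
gripper_width: 0.3
grasp_force: 0.0
clock 1.85 loc [[ 25.3  -2.2 189.7]] shift m [-0.0018  0.0024  0.0697] rot [-0.0018 -0.0018  0.0006]
```

View pics/w1.png

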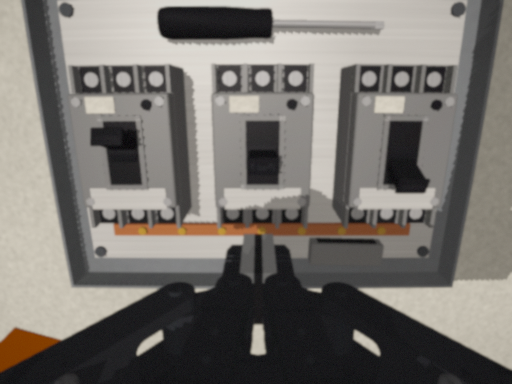

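```bash
python3 -m handwheel '[[-0.002,0.002,0.05,0,0,0,-1],[-0.002,0.002,0.085,0,0,0,-1],[-0.002,0.002,0.101,0,0,0,-1],[-0.002,0.002,0.101,0,0,0,-1],[-0.002,0.002,0.101,0,0,0,-1]]'; python3 -c "
from h import *;goto(20,0,88)"
```

```text
clock: 2.52
position: [536.6, -5.4, 90.4]
ee_rot: [-0.149, 0.989, -0.001, 0.001]
contact_force: [-0.7, -0.2, 0.1]
gripper_width: -0.1
grasp_force: 0.0
clock 2.525 loc [[28.2 -1.2 90.4]] shift m [0.0082 0.0012 0.0024] rot [-0.0023  0.0018 -0.0004]
```

```bash
python3 -m handwheel '[[0.003,0.001,0.002,0,0,0,-1],[0.006,0.001,0.002,0,0,0,-1],[0.008,0.001,0.002,0,0,0,-1],[0.010,0.001,0.002,0,0,0,-1],[0.012,0.001,0.002,0,0,0,-1],[0.012,0.001,0.002,0,0,0,-1]]'; python3 -c "
from h import *;goto(12,0,88)"
```

```text
clock: 3.28
position: [527.2, -6.6, 88.2]
ee_rot: [-0.149, 0.989, -0.001, 0.004]
contact_force: [6.1, 1.6, -2.7]
gripper_width: -0.3
grasp_force: 2.9
clock 3.275 loc [[18.9  0.5 88.2]] shift m [ 0.0069 -0.0005  0.0001] rot [-0.0025  0.0068  0.0012]
```

```bash
python3 -m handwheel '[[0.001,0,0,0,0,0,-1],[0.002,0,0,0,0,0,-1],[0.002,0,0,0,0,0,-1]]'; python3 -c "
from h import *;goto(12,0,88)"; python3 -m handwheel '[[0.001,0,0,0,0,0,-1],[0.002,0,0,0,0,0,-1],[0.002,0,0,0,0,0,-1]]'; python3 -c "
from h import *;goto(12,0,88)"
```

```text
clock: 3.65
position: [525.7, -7.1, 88.3]
ee_rot: [-0.149, 0.989, -0.001, 0.004]
contact_force: [6.4, 1.8, -2.2]
gripper_width: -0.0
grasp_force: 3.0
clock 3.65 loc [[17.3  0.4 88.3]] shift m [ 0.0053 -0.0004  0.0003] rot [-0.0026  0.0075  0.0014]
clock: 4.03
position: [524.3, -7.5, 88.5]
ee_rot: [-0.149, 0.989, -0.001, 0.005]
contact_force: [6.8, 2.7, -1.8]
gripper_width: 0.2
grasp_force: 3.3
clock 4.025 loc [[15.8  0.5 88.5]] shift m [ 0.0038 -0.0005  0.0005] rot [-0.0027  0.0088  0.0016]
```

```bash
python3 -m handwheel '[[0.001,0,0,0,0,0,-1],[0.002,0,0,0,0,0,-1],[0.002,0,0,0,0,0,-1]]'; python3 -c "
from h import *;goto(12,0,88)"
```

```text
clock: 4.4
position: [522.8, -7.9, 88.7]
ee_rot: [-0.15, 0.989, -0.001, 0.005]
contact_force: [6.8, 2.4, -1.7]
gripper_width: -0.2
grasp_force: 3.5
clock 4.4 loc [[14.3  0.5 88.7]] shift m [ 0.0023 -0.0005  0.0006] rot [-0.0028  0.0098  0.0017]
```

```bash
python3 -m handwheel '[[0.001,0,0,0,0,0,-1],[0.001,0,0,0,0,0,-1]]'; python3 -c "
from h import *;goto(12,0,88)"
```

```text
clock: 4.65
position: [522.0, -8.2, 88.7]
ee_rot: [-0.15, 0.989, -0.001, 0.005]
contact_force: [7.1, 2.3, -1.8]
gripper_width: -0.1
grasp_force: 3.6
clock 4.65 loc [[13.4  0.5 88.7]] shift m [ 0.0014 -0.0005  0.0007] rot [-0.0029  0.01    0.0018]
```

```bash
python3 -m handwheel '[[0.001,0,0,0,0,0,-1],[0.001,0,0,0,0,0,-1]]'
```

```text
clock: 4.9
position: [521.1, -8.5, 88.8]
ee_rot: [-0.15, 0.989, -0.001, 0.005]
contact_force: [7.6, 1.4, -1.2]
gripper_width: 0.2
grasp_force: 3.6
```

```bash
python3 -m handwheel '[[0.001,0,0,0,0,0,-1],[0.001,0,0,0,0,0,-1]]'
```

```text
clock: 5.15
position: [520.2, -8.8, 88.8]
ee_rot: [-0.15, 0.989, -0.001, 0.005]
contact_force: [6.3, 1.7, -1.5]
gripper_width: 0.2
grasp_force: 3.6
```

```bash
python3 -m handwheel '[[0.001,0,0,0,0,0,-1],[0.001,0,0,0,0,0,-1]]'; python3 -c "
from h import *;goto(12,0,88)"
```

```text
clock: 5.4
position: [519.3, -9.0, 88.8]
ee_rot: [-0.15, 0.989, -0.001, 0.005]
contact_force: [7.4, 1.7, -0.6]
gripper_width: -0.2
grasp_force: 3.6
clock 5.4 loc [[10.6  0.5 88.8]] shift m [-0.0013 -0.0005  0.0008] rot [-0.0029  0.0106  0.0019]
```

```bash
python3 -m handwheel '[[0.001,0,0,0,0,0,-1],[0.001,0,0,0,0,0,-1]]'
```

```text
clock: 5.65
position: [518.4, -9.3, 88.8]
ee_rot: [-0.15, 0.989, -0.001, 0.005]
contact_force: [7.1, 2.8, -1.9]
gripper_width: -0.0
grasp_force: 3.6
```

```bash
python3 -m handwheel '[[0.001,0,0,0,0,0,-1],[0.001,0,0,0,0,0,-1]]'
```

```text
clock: 5.9
position: [517.4, -9.6, 88.8]
ee_rot: [-0.15, 0.989, -0.001, 0.005]
contact_force: [7.2, 2.7, -1.9]
gripper_width: 0.2
grasp_force: 3.6
```

```bash
python3 -m handwheel '[[0.001,0,0,0,0,0,-1],[0.001,0,0,0,0,0,-1]]'
```

```text
clock: 6.15
position: [516.2, -10.0, 88.7]
ee_rot: [-0.15, 0.989, -0.001, 0.005]
contact_force: [7.0, 1.7, -2.1]
gripper_width: -0.1
grasp_force: 3.3
```

```bash
python3 -m handwheel '[[0.001,0,0,0,0,0,-1],[0.001,0,0,0,0,0,-1]]'; python3 -c "
from h import *;goto(12,0,88)"
```

```text
clock: 6.4
position: [514.3, -10.6, 88.4]
ee_rot: [-0.149, 0.989, -0.001, 0.004]
contact_force: [5.6, 1.3, -1.0]
gripper_width: 0.3
grasp_force: 2.4
clock 6.4 loc [[ 5.4  0.4 88.4]] shift m [-0.0066 -0.0005  0.0005] rot [-0.0026  0.0076  0.0014]
```

```bash
python3 -m handwheel '[[0.0,0,0,0,0,0,-1]]';python3 - <<'E'
from h import *
from bench import get_image
p,d=get_image("wrist");p2,_=get_image("scene")
a=cv2.resize(p[100:300,170:340],(510,600),interpolation=cv2.INTER_CUBIC)
b=cv2.resize(p2[145:270,200:310],None,fx=2.6,fy=2.6,interpolation=cv2.INTER_CUBIC)
o=np.zeros((600,800,3),np.uint8);o[:,:510]=a;o[:b.shape[0],512:512+b.shape[1]]=b[:,:288];cv2.imwrite("pics/w2.png",o)
E
```

```text
clock: 6.52
position: [513.4, -10.9, 88.2]
ee_rot: [-0.149, 0.989, -0.001, 0.003]
contact_force: [3.9, 1.6, -0.8]
gripper_width: 0.0
grasp_force: 2.2
```

View pics/w2.png

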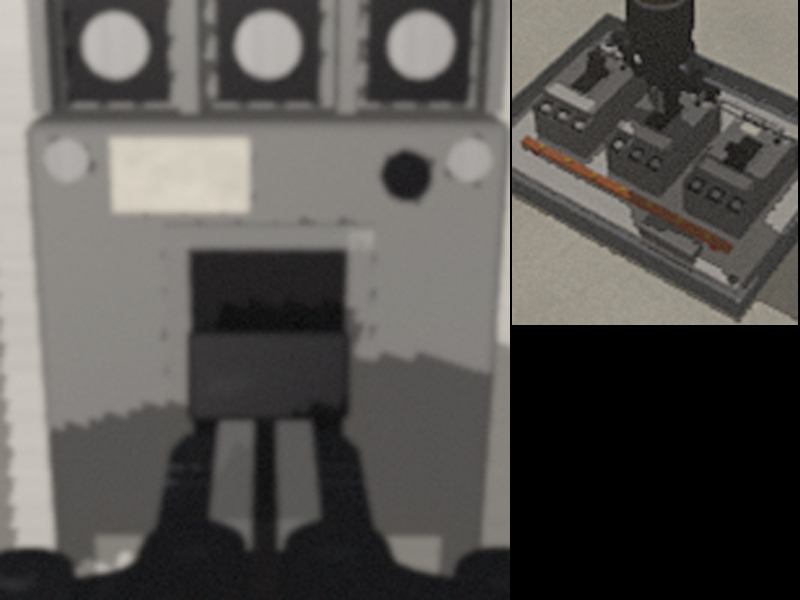

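```bash
python3 -m handwheel '[[0.0005,0,0,0,0,0,-1],[0.0005,0,0,0,0,0,-1]]'; python3 -c "
from h import *;goto(12,0,88)"
```

```text
clock: 6.88
position: [513.2, -11.0, 88.2]
ee_rot: [-0.149, 0.989, -0.001, 0.003]
contact_force: [5.1, 1.9, -0.9]
gripper_width: 0.2
grasp_force: 2.8
clock 6.875 loc [[ 4.2  0.4 88.2]] shift m [-0.0078 -0.0004  0.0002] rot [-0.0025  0.0063  0.0011]
```

```bash
python3 -m handwheel '[[0.0005,0,0,0,0,0,-1],[0.0005,0,0,0,0,0,-1]]'; python3 -c "
from h import *;goto(12,0,88)"
```

```text
clock: 7.12
position: [513.1, -11.0, 88.2]
ee_rot: [-0.149, 0.989, -0.001, 0.004]
contact_force: [6.5, 1.8, -2.5]
gripper_width: -0.1
grasp_force: 3.1
clock 7.125 loc [[ 4.1  0.4 88.2]] shift m [-0.0079 -0.0005  0.0003] rot [-0.0025  0.0071  0.0013]
```

```bash
python3 -m handwheel '[[0.0005,0,0,0,0,0,-1],[0.0005,0,0,0,0,0,-1]]'; python3 -c "
from h import *;goto(12,0,88)"
```

```text
clock: 7.38
position: [513.0, -11.0, 88.3]
ee_rot: [-0.149, 0.989, -0.001, 0.004]
contact_force: [7.4, 2.0, -2.7]
gripper_width: 0.1
grasp_force: 3.3
clock 7.375 loc [[ 4.   0.5 88.3]] shift m [-0.008  -0.0005  0.0004] rot [-0.0026  0.008   0.0014]
```

```bash
python3 -m handwheel '[[-0.004,0,0,0,0,0,-1],[-0.010,0,0,0,0,0,-1],[-0.015,0,0,0,0,0,-1],[-0.020,0,0,0,0,0,-1],[-0.020,0,0,0,0,0,-1],[-0.020,0,-0.03,0,0,0,-1],[-0.020,0,-0.07,0,0,0,-1],[-0.020,0,-0.07,0,0,0,-1],[-0.020,0,-0.07,0,0,0,-1]]';python3 - <<'E'
from h import *
from bench import get_image,read_state
s=read_state();p,d=get_image("wrist");p2,_=get_image("scene")
m=camera_model("wrist");T=m["hand_eye"];R=Ro.from_quat(s["ee_rot"])
v,u=np.mgrid[0:384,0:512];uv=np.c_[u.ravel(),v.ravel()].astype(float);z=d.ravel();k=z>0;uv=uv[k];z=z[k]
q=cv2.undistortPoints(uv.reshape(-1,1,2),m["K"],m["dist"]).reshape(-1,2);c=np.c_[q,np.ones(len(q))]*z[:,None]
L=loc(R.apply(c@T[:3,:3].T+T[:3,3])+s["position"])
for y in(110,0,-110):
    g=L[(abs(L[:,1]-y)<15)&(abs(L[:,0])<32)&(L[:,2]>78)&(L[:,2]<112)]
    t=g[g[:,2]>g[:,2].max()-6];print(y,len(g),g[:,2].max(),t.mean(0).round(1))
goto(27,0,120)
a=cv2.resize(p[0:260,60:470],(800,507));cv2.imwrite("pics/w3.png",a)
E
```

```text
clock: 8.5
position: [527.8, -6.2, 156.8]
ee_rot: [-0.149, 0.989, -0.001, -0.0]
contact_force: [0.1, 0.4, -1.3]
gripper_width: -0.1
grasp_force: 0.0
110 1325 101.88209726139661 [ 19.3 110.1  98.5]
0 826 102.91322254662958 [-13.1   0.4 100.1]
-110 1060 102.94234488240096 [ -15.5 -108.5   99.4]
clock 8.6 loc [[ 19.4   0.7 156.1]] shift m [-0.0077 -0.0006  0.0361] rot [-0.0017 -0.0028  0.0001]
```

View pics/w3.png

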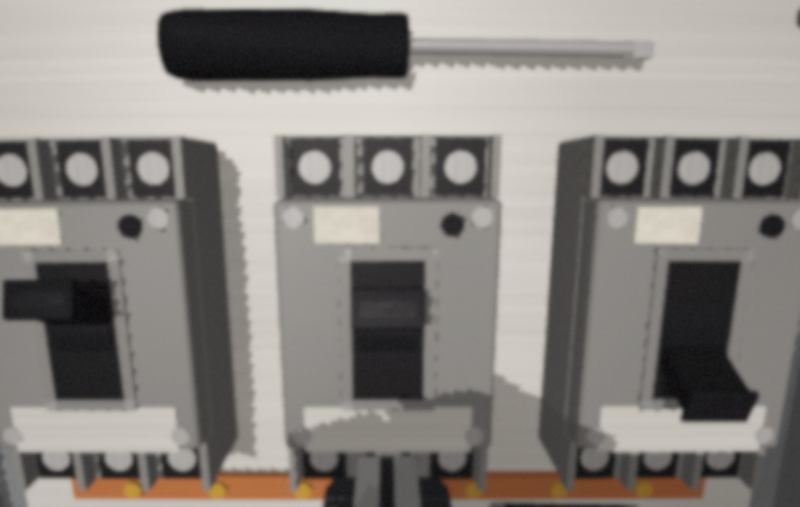

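```bash
python3 -m handwheel '[[0.03,0,0,0,0,0,-1],[0.058,0,0,0,0,0,-1],[0.058,0,0,0,0,0,-1],[0.058,0,0.035,0,0,0,-1],[0.058,0,0.063,0,0,0,-1],[0.058,0,0.067,0,0,0,-1],[0.058,0,0.067,0,0,0,-1]]'; python3 -c "
from h import *;goto(-10,0,88)"
```

```text
clock: 9.48
position: [473.9, -23.1, 90.4]
ee_rot: [-0.149, 0.989, -0.001, 0.0]
contact_force: [-0.4, -0.0, 0.5]
gripper_width: -0.2
grasp_force: 0.0
clock 9.475 loc [[-36.9   0.3  90.4]] shift m [-0.0269 -0.0003  0.0024] rot [-0.0024 -0.0002  0.0008]
```

Now throw it on: up to centre ≈ -8 first.

```bash
python3 -m handwheel '[[-0.003,0,0,0,0,0,-1],[-0.006,0,0,0,0,0,-1],[-0.009,0,0,0,0,0,-1],[-0.012,0,0,0,0,0,-1],[-0.015,0,0,0,0,0,-1],[-0.018,0,0,0,0,0,-1],[-0.021,0,0,0,0,0,-1],[-0.024,0,0,0,0,0,-1],[-0.027,0,0,0,0,0,-1],[-0.027,0,0,0,0,0,-1]]'; python3 -c "
from h import *;goto(-4,0,90)"
```

```text
clock: 10.72
position: [500.0, -15.0, 90.4]
ee_rot: [-0.149, 0.989, -0.001, 0.001]
contact_force: [-0.0, 0.1, -0.4]
gripper_width: 0.4
grasp_force: 0.0
clock 10.725 loc [[-9.6  0.5 90.4]] shift m [-0.0056 -0.0005  0.0004] rot [-0.0021  0.0018  0.0005]
```

```bash
python3 -m handwheel '[[-0.002,0,0,0,0,0,-1],[-0.004,0,0,0,0,0,-1],[-0.0055,0,0,0,0,0,-1],[-0.0055,0,0,0,0,0,-1]]'; python3 -m handwheel '[[0.006,0,0,0,0,0,-1],[0.012,0,0,0,0,0,-1],[0.012,0,-0.04,0,0,0,-1],[0.012,0,-0.085,0,0,0,-1],[-0.02,0,-0.085,0,0,0,-1],[-0.035,0,-0.085,0,0,0,-1],[-0.035,0,-0.085,0,0,0,-1],[-0.035,0,-0.085,0,0,0,-1]]';python3 - <<'E'
from h import *
from bench import get_image,read_state
s=read_state();p,d=get_image("wrist")
m=camera_model("wrist");T=m["hand_eye"];R=Ro.from_quat(s["ee_rot"])
v,u=np.mgrid[0:384,0:512];uv=np.c_[u.ravel(),v.ravel()].astype(float);z=d.ravel();k=z>0;uv=uv[k];z=z[k]
q=cv2.undistortPoints(uv.reshape(-1,1,2),m["K"],m["dist"]).reshape(-1,2);c=np.c_[q,np.ones(len(q))]*z[:,None]
L=loc(R.apply(c@T[:3,:3].T+T[:3,3])+s["position"])
for y in(110,0,-110):
    g=L[(abs(L[:,1]-y)<15)&(abs(L[:,0])<32)&(L[:,2]>78)&(L[:,2]<112)]
    t=g[g[:,2]>g[:,2].max()-6];print(y,len(g),g[:,2].max(),t.mean(0).round(1))
cv2.imwrite("pics/w4.png",p)
E
```

```text
clock: 11.22
position: [504.5, -13.6, 90.3]
ee_rot: [-0.149, 0.989, -0.001, 0.0]
contact_force: [-0.4, -0.7, -0.5]
gripper_width: -0.3
grasp_force: 0.0
clock: 12.22
position: [536.3, -3.6, 174.2]
ee_rot: [-0.149, 0.989, -0.001, -0.001]
contact_force: [-0.1, 0.1, -0.2]
gripper_width: -0.1
grasp_force: 0.0
110 1125 102.68081989408944 [ 19.1 110.   98.8]
0 1031 101.46338879253601 [20.   0.6 98.1]
-110 960 102.9797938957806 [ -15.4 -108.3   99.5]
```

View pics/w4.png

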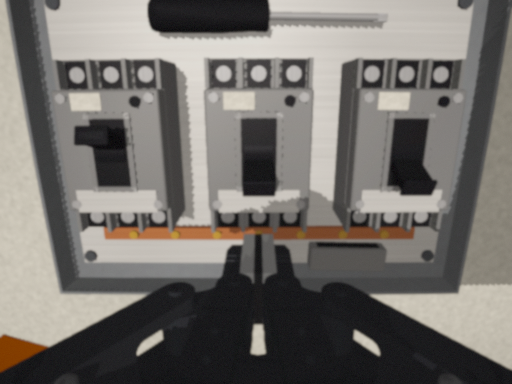

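The middle handle now rests at x=+20 mm (ON stop), at pixel (259,185). The other two breakers are unchanged, and the robot is clear.

```bash
python3 -c "
from bench import job_done;print(job_done())"
```

```text
the job is handed in; nothing more can be done
None
```

The tripped (middle) breaker is reset: I pushed it off until it latched, at about 8 N, then threw it on. It stays on by itself, the other two breakers are unchanged, and I handed the job in at about 12 s with the robot clear.

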